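# Hold a medicine box unlocked with the right tubular key

### The arm

A 6-joint arm with a two-finger parallel gripper is mounted at the origin on the work surface. World frame = base frame: x ahead of the robot, y to its left, z up, the work surface at z = 0. Lengths are in mm, angles in degrees, forces in N, time in s.
With the tool pointing down it reaches from about 425 to 1125 mm from the base axis. Payload 14.9 kg.
Tool frame: the origin (TCP) lies where the fingers leave the gripper's body, on its centre line; the fingertips stand 78 mm ahead of it and the grasp point (between the pads) lies 60 mm ahead of it (ctrl.grip_depth is the z of the grasp point in the tool frame, in mm); z points along the fingers, y is the line along which they close (so a half turn about z gives the same grasp; the last joint's range is limited). The gripper opens to 91 mm and grips with 3 to 60 N. Pads are 32 mm wide; open, the fingers measure 118 mm over their backs; the gripper's body (76 mm by 178 mm) begins 60 mm behind the grasp point.
Start: joints at [-76.908, 21.709, 99.362, -0, 58.929, -1.908], TCP at [181.169, -676.163, 292.232] pointing down, gripper open.
Joint ranges: [-158.91, 158.91], [-42.39, 125.64], [0.06, 152.35], [-60.88, 240.88], [17.5, 164.5], [-176.32, 176.32]. Speed limits (degrees/s): [108.29, 108.29, 136.94, 180, 180, 180].

### API

Orientations are given as [roll, pitch, yaw] about the fixed x, y, z axes, in that order (R = Rz(yaw) Ry(pitch) Rx(roll)).
In Python, from plant import ctrl, readout, imaging, order, look_for, cut_out gives the robot as it stands. Calls block until the motion is done:
- ctrl.move_pose(position, orientation): joint-space move of the TCP to a pose.
- ctrl.move_l(position, attitude=None, v=150, until_force=None): straight line of the TCP; attitude=None keeps the orientation; v is the mean speed in mm/s. With until_force (N) it stops when the force on the tool has changed by that much, and returns True; else False.
- ctrl.goto_joints(angles): joint-space move.
- ctrl.command_gripper(opening): finger opening in mm; the grip force is fixed at half the most; returns when the fingers have stopped.
- ctrl.pause(seconds).
- ctrl.ik(position, orientation): joint angles nearest the present ones, or None.
- readout.observe(): the state.
- imaging.grab_frame(name): name is "scene" or "top" or "wrist"; returns the picture (384x512x3 uint8, red, green, blue); there is no depth.
- imaging.camera_model(name): a dict with "intrinsics" (3x3 intrinsics, pixels), "extrinsics" (4x4, takes a point from camera to world coordinates). Camera axes: x right, y down, z forward; pixel columns grow to the right and rows downward; lengths in mm; the calibration is good to about 2 mm. A picture is of the moment at which its call begins: read the wrist's pose just before it. camera_model takes no time and is no camera call; for the wrist camera it gives the pose at the moment of the call.
A pose or a line that the arm cannot do raises ctrl.Unreachable and nothing moves.
- order.finish_job(): hands the job in; it is judged then, once.
Trained networks look in the newest picture that a camera, given by its name, has taken for a name from the list of things; names that differ only in an ending like _2 or _b are one class to them, and where a whole thing is asked for, a point or a joint stands for the part that bears it (a point fixed in the world has none). Each returns a list of dicts, best first, with "p" (0 to 1); they miss things now and then, are a little off and sometimes report something else, mostly with a low value. They report only what shows in the picture. A call takes as long as a camera call. They do not tell look-alikes from the thing itself.
- look_for(thing, camera): "location" ([x, y, z] in mm, in world coordinates, good to about 4 mm: the middle of the surface that is visible of it).
- cut_out(thing, camera): "pixels" (384x512 bool, what is visible of it).
The state is a dict: "t": time; "joint_positions": joint angles; "joint_velocities": joint speeds; "effort": joint torques, N m; "tool_pos": TCP position; "eef_rot": TCP orientation; "force": force on the tool from outside, world axes, zero at the start; "wrist_torque": the same for the moment, N m; "opening": finger opening in mm; "grasp_force": force on a finger pad.
Only numpy, scipy, OpenCV 4.12 (cv2) and the standard library are available. Lean on these libraries where they do the work, as an engineer would, in place of code of your own. Each camera call takes 0.05 s, during which the arm holds its last target. There are 200 camera calls.

### The job

Of the three look-alike keys in the white rack take the middle-sized one, push it fully home in the round lock on the medicine box's lid, wiggling it gently to and fro where the lock sticks, and turn it a quarter turn clockwise to the stop. Finish while still holding the key upright, home and turned against its return spring, so that the nurse can lift the lid. Leave the other two keys, the dropper bottle, the cup and the test cassette where they are.

Things in the scene. Friction and masses are not known exactly. Their poses are not given: they have to be found in the camera images.
- key_m_head (a point): Middle-sized key, the right one, 45 g: centre of its black plastic head, 10 (x) x 32 (y) x 42 mm (z, up), where to grip it. A black shoulder plate 20 (x) x 28 (y) x 3 mm under the head, its underside 24 mm below this point, rests on the rack. The key is the same after half a turn about z.
- key_m_tip (a point): Centre of the chamfered end of the middle-sized key's steel barrel, on its axis 44 mm below the head's centre, same axes. The barrel is 11 mm thick and hangs 20 mm below the shoulder plate. Two opposite lugs, 4 mm wide, stick out along +y and -y (in line with the head's width), 18 mm over both, from 0.5 to 4.5 mm above the tip.
- key_s_head (a point): Small key (wrong): centre of its black head, 10 (x) x 23 (y) x 34 mm (z), 20 mm above its shoulder's underside. Barrel 9 mm thick, 20 mm long, lugs 13 mm over both.
- key_l_head (a point): Large key (wrong): centre of its black head, 10 (x) x 41 (y) x 50 mm (z), 28 mm above its shoulder's underside. Barrel 13 mm thick, 20 mm long, lugs 20.5 mm over both.
- rack: White plastic key rack, fixed, 50 (x) x 210 (y) x 46 mm, origin at the centre of its underside. Its top plate, 6 mm thick, has three slots of 15 (x) x 22.5 (y) mm at y = -70, 0 and +70 mm; the keys stand in them in any order, head width along the row within 7 degrees, barrels hanging free. A key comes out straight up.
- medbox: Blue-grey steel medicine box, fixed, lid shut, 182 (x) x 252 (y) x 90 mm, origin at the centre of its underside. The round steel lock is on the lid near the front edge, at x = -55 mm, y = 0. A carrying handle lies folded on the lid, 85 to 115 mm behind the lock, up to 8 mm above the lid.
- lock_face (a point): Centre of the keyway's mouth in the lock's face, z up, 94 mm above the table, 4 mm above the lid. The fixed rim, 4 mm thick, has a hole 13 mm wide with two opposite notches 8.8 mm wide along this frame's +y and -y, out to 10.3 mm from the axis. The key enters with its head's width along y, either way round. Right below the rim lies the turning cylinder, with notches 5.4 mm wide.
- lock_home (a point): On the lock's axis, 11 mm below the face, same axes: the key's tip is here when home. On the way the lugs hang up on the askew cylinder, tip about 5 mm deep: press lightly and twist up to 15 degrees to and fro until it drops in. Four sticking pins then resist the last 6 mm with up to about 10 N. The lugs turn only below the rim: the tip must be over 8.5 mm deep; once turned it cannot come out.
- lock_plug (a joint): Turn of the lock cylinder in rad, growing clockwise seen from above: 0 when its notches are in line with the rim's, end stops at -0.3 and 1.5. It is worn, sticks (0.04 N m) and rests askew, anticlockwise at -0.22 to -0.29. A spring (0.06 N m at 1 rad) turns it back from the turned position when let go. The key has about 0.1 rad of play in it, so turn the key that much further.
- dropper: White dropper bottle, 34 mm in diameter, 75 mm tall, standing; origin at the centre of its foot. To be left alone.
- cup: White plastic cup, 60 mm in diameter, 75 mm tall, standing; origin at the centre of its foot. To be left alone.
- cassette: White rapid-test cassette, 70 x 22 x 6 mm, lying flat; origin at the centre of its underside. To be left alone.
Not all that is in view belongs to the job. What is shaped like the part that bears key_m_head but purple is not meant. Of the things that look like the rack, take the one that is farthest to the robot's left at the start.

How it is judged (in metres and radians):
On the way, in this order (a step that is already met when the one before it is completed fails the run):
1. the middle-sized key is lifted clear of the rack in the fingers (z of key_m_tip in the frame of rack above 0.05 m and contact force between the fingers and key_m above 1 N), for 0.1 s.
2. the key is pushed fully home in the lock, not yet turned (z of key_m_tip in the frame of lock_face below -0.009 m and horizontal distance between key_m_tip and lock_face below 0.003 m and angle between key_m_head's own z axis and vertical below 0.12 rad and value of joint lock_plug below 0.4 rad), for 0.1 s.
3. the key is turned a quarter clockwise while home (z of key_m_tip in the frame of lock_face below -0.009 m and horizontal distance between key_m_tip and lock_face below 0.003 m and angle between key_m_head's own z axis and vertical below 0.12 rad and value of joint lock_plug above 1.15 rad and contact force between the fingers and key_m above 1 N), for 0.3 s.
At the end, for the whole second after the job is handed in: The middle key is home (tip 9 mm or more below the lock face, on axis within 3 mm, upright within 0.12 rad), the cylinder turned 1.15 rad or more and still, the fingers gripping the key with over 1 N; other keys within 20 mm and other things within 25 mm of their starts (all of step 3 and velocity of joint lock_plug between -0.1 and 0.1 rad/s and distance of each of key_s_head, key_l_head from where it was at the start of the episode below 0.02 m and distance of each of dropper, cup, cassette from where it was at the start of the episode below 0.025 m); the arm keeps its last pose, push and grip.
It fails at once if the small key is moved from its place (distance of key_s_head from where it was at the start of the episode above 0.02 m).
It fails at once if the large key is moved from its place (distance of key_l_head from where it was at the start of the episode above 0.02 m).
It fails at once if the dropper bottle is moved from its place (distance of dropper from where it was at the start of the episode above 0.025 m).
It fails at once if the cup is moved from its place (distance of cup from where it was at the start of the episode above 0.025 m).
It fails at once if the test cassette is moved from its place (distance of cassette from where it was at the start of the episode above 0.025 m).
It also fails if it takes over 48 s, if anything falls off the work surface, if the arm or the gripper's body presses on something with over 40 N, if the wrist force passes 120 N, or if a joint passes its speed limit or range.

## Working session

There is one attempt and no reset: what is moved stays moved. The work goes in short steps, each a Python script; the robot and the scene stay as the last script left them, time stands still between calls to the robot, and variables do not carry over. Pictures are saved under pics/ and viewed, at most 10 in all, crops included, and the job is handed in when it is done.

```bash
ls; mkdir -p pics; python3 - <<'E'
from plant import ctrl, readout, imaging, order, look_for, cut_out
import cv2, numpy as np
ims=[]
for c in ("scene","top"):
    f=imaging.grab_frame(c); ims.append(f)
    m=imaging.camera_model(c); print(c,np.round(m["intrinsics"],1).tolist(),np.round(m["extrinsics"],3).tolist())
    for n in ("key_m_head","rack","medbox","lock_face","dropper","cup","cassette"):
        try: print(n,[(np.round(d["location"]).tolist(),round(d["p"],2)) for d in look_for(n,c)])
        except Exception as e: print(n,e)
for c,f in zip(("scene","top"),ims):
    cv2.imwrite(f"pics/{c}0.png",cv2.resize(f[:,:,::-1],(800,600),interpolation=cv2.INTER_CUBIC))
print(readout.observe())
E
```

```text
pics
scene [[445.4, 0.0, 252.5], [0.0, 445.4, 195.1], [0.0, 0.0, 1.0]] [[0.425, 0.685, -0.592, 1154.883], [0.905, -0.309, 0.293, -359.928], [0.018, -0.66, -0.751, 888.073], [0.0, 0.0, 0.0, 1.0]]
key_m_head [([516.0, -197.0, 78.0], 0.75), ([577.0, -113.0, 41.0], 0.52)]
rack [([311.0, -379.0, 46.0], 0.77), ([535.0, -272.0, 46.0], 0.59)]
medbox [([643.0, 220.0, 89.0], 0.93)]
lock_face [([647.0, 220.0, 90.0], 0.9)]
dropper [([763.0, -103.0, 49.0], 0.76)]
cup [([742.0, -292.0, 43.0], 0.74)]
cassette [([404.0, -7.0, 5.0], 0.61), ([744.0, -292.0, 45.0], 0.42)]
top [[455.5, 0.0, 254.6], [0.0, 455.5, 195.2], [0.0, 0.0, 1.0]] [[0.008, -0.998, 0.057, 463.54], [-1.0, -0.007, 0.019, -61.266], [-0.018, -0.057, -0.998, 1234.872], [0.0, 0.0, 0.0, 1.0]]
key_m_head [([570.0, -106.0, 60.0], 0.64), ([505.0, -194.0, 87.0], 0.48)]
rack [([304.0, -375.0, 51.0], 0.74), ([521.0, -256.0, 48.0], 0.56)]
medbox [([620.0, 251.0, 92.0], 0.84)]
lock_face [([622.0, 246.0, 92.0], 0.59), ([518.0, -258.0, 44.0], 0.17)]
dropper [([737.0, -101.0, 48.0], 0.72), ([510.0, -197.0, 90.0], 0.35)]
cup [([762.0, -298.0, 42.0], 0.63)]
cassette [([398.0, -8.0, 9.0], 0.7)]
{'t': 0.8, 'joint_positions': array([-7.69076939e+01,  2.17094410e+01,  9.93635200e+01, -6.88889473e-04,
        5.89285380e+01, -1.90620094e+00]), 'joint_velocities': array([ 0.05200125,  0.05076726, -0.02756194, -0.02304146,  0.01921939,
       -0.07957627]), 'effort': array([ 3.39013550e-04, -7.63655090e+01, -4.34720635e+01,  6.52579218e-02,
        3.93057126e-02, -4.37959727e-05]), 'tool_pos': array([ 181.16957779, -676.15195051,  292.22069732]), 'eef_rot': array([-1.79998482e+02,  5.39851965e-04,  1.49988626e+01]), 'force': array([-0.53435229, -0.5835042 ,  0.23392637]), 'wrist_torque': array([-0.02192058, -0.01980356,  0.02989965]), 'grasp_force': 0.0, 'opening': 91.36797318527023}
```

View pics/scene0.png

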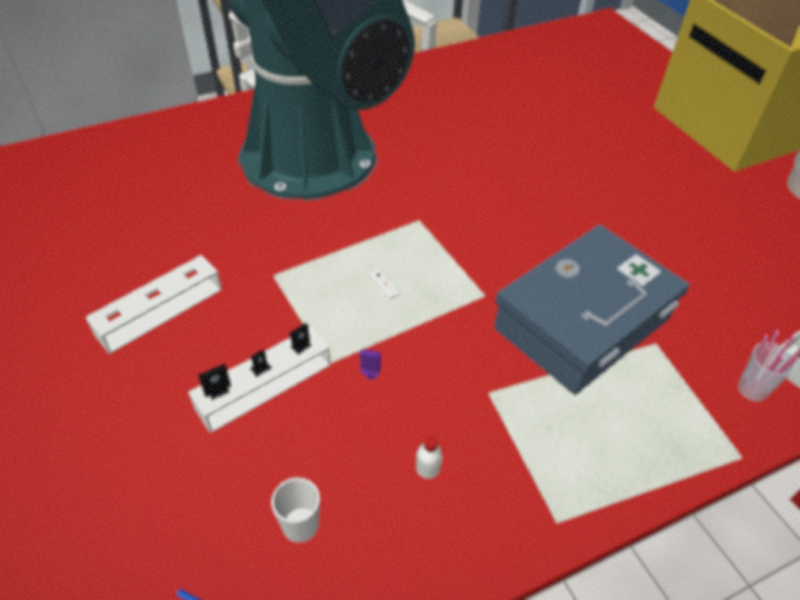

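View pics/top0.png

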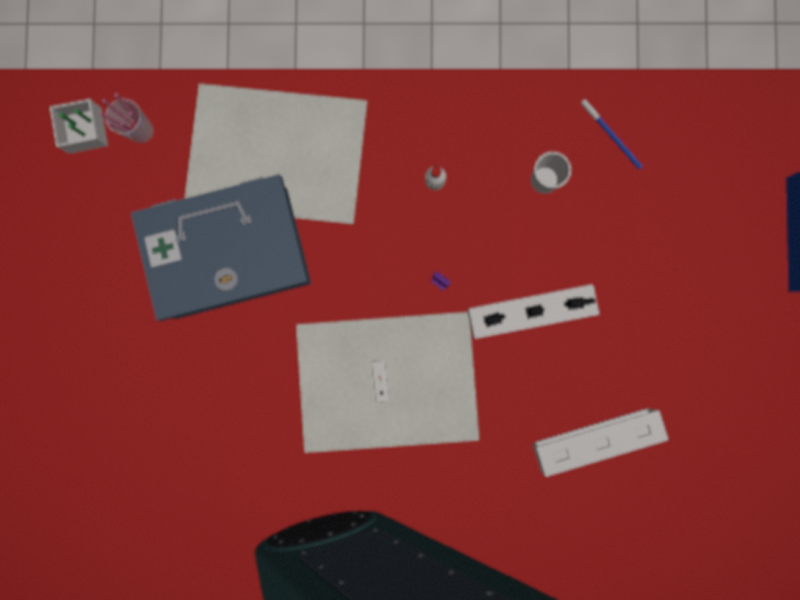

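Scene and top: the stocked rack is at about (535,311) in the top picture and the empty look-alike at (600,443). The stocked rack is farther left (y ≈ -256 against -375), so I take that one.

Key candidates in the scene picture:
- (300,338): medium, left end.
- (260,362): small, centre.
- (214,380): large, right end.
- (371,363): purple decoy.

The middle-sized one should be the left-end key, near (510,-195). Next I check it close up with the wrist camera.

```bash
cat > h.py <<'E'
from plant import ctrl, readout, imaging, order, look_for, cut_out
import cv2, numpy as np
from scipy.spatial.transform import Rotation as R
def cam(c):
    m=imaging.camera_model(c); return np.array(m["intrinsics"]),np.array(m["extrinsics"])
def ray(px,z,K,E):  # pixel -> world point at height z
    d=E[:3,:3]@np.linalg.solve(K,[px[0],px[1],1.]); o=E[:3,3]
    return o+d*(z-o[2])/d[2]
def proj(p,K,E):
    q=K@(E[:3,:3].T@(np.array(p,float)-E[:3,3])); return q[:2]/q[2]
def camtool():  # camera pose in tool frame
    s=readout.observe(); K,E=cam("wrist"); T=np.eye(4)
    T[:3,:3]=R.from_euler("xyz",s["eef_rot"],degrees=True).as_matrix(); T[:3,3]=s["tool_pos"]
    return np.linalg.inv(T)@E
def snap(c):
    K,E=cam(c); return imaging.grab_frame(c),K,E
E
python3 - <<'E'
from h import *
C=camtool(); print(np.round(C,2)); print(np.round(cam("wrist")[0],1))
# go so that camera sits above the rack's middle
y=100.6
T=R.from_euler("xyz",[180,0,y],degrees=True).as_matrix()
zf=T@C[:3,2]; t=T@C[:3,3]
h=300; look=np.array([512,-225,60.])
tcp=np.array([0,0,h])
c=tcp+t; hit=c+zf*((60-c[2])/zf[2]); tcp[:2]=(look-hit)[:2]
print("tcp",tcp, ctrl.ik(tcp,[180,0,y]))
ctrl.move_pose(tcp,[180,0,y]); 
f,K,E=snap("wrist"); np.savez("w1.npz",f=f,K=K,E=E)
for n in ("key_m_head","key_s_head","key_l_head","rack"):
    print(n,[(np.round(d["location"]).tolist(),round(d["p"],2)) for d in look_for(n,"wrist")])
cv2.imwrite("pics/w1.png",cv2.resize(f[:,:,::-1],(800,600)))
print(readout.observe()["t"])
E
```

```text
[[  0.    -0.96  -0.27  74.29]
 [  1.     0.     0.     0.17]
 [ -0.    -0.27   0.96 -92.31]
 [  0.     0.     0.     1.  ]]
[[302.4   0.  254.2]
 [  0.  302.4 187.1]
 [  0.    0.    1. ]]
tcp [ 508 -208  300] [-24.69929247   7.53562054 116.66410759   0.          55.80027187
 -35.29929247]
key_m_head [([507.0, -197.0, 90.0], 0.72), ([571.0, -111.0, 64.0], 0.72)]
key_s_head [([519.0, -261.0, 58.0], 0.67)]
key_l_head [([536.0, -336.0, 101.0], 0.84)]
rack [([517.0, -239.0, 44.0], 0.81), ([294.0, -298.0, 39.0], 0.67)]
3.1
```

View pics/w1.png

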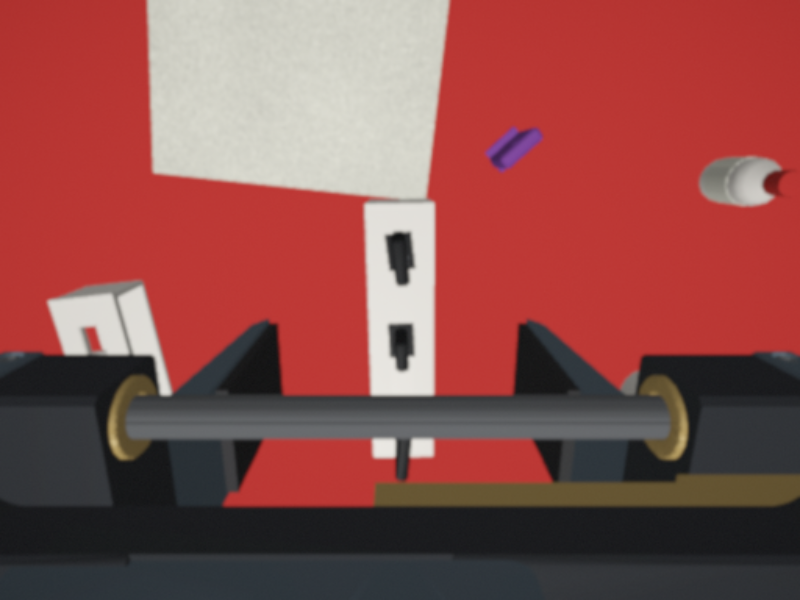

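The wrist view shows the rack with three keys. The left-end key at (400,258) is larger than the centre one at (402,345), and the one at (402,455) under the gripper bar is the largest. So the left-end key is the middle-sized one. Now I fit its pose in a closer crop.

```bash
cat >> h.py <<'E'
from scipy.optimize import minimize
def box(cx,cy,yaw,sx,sy,z0,z1):
    a=np.array([[i*sx/2,j*sy/2,0] for i in(-1,1) for j in(-1,1)])@R.from_euler("z",yaw,degrees=True).as_matrix().T
    a=a+[cx,cy,0]; return np.vstack([a+[0,0,z0],a+[0,0,z1]])
def render(parts,K,E,shape,r0,s=6):
    """soft mask of convex parts in the ROI r0=(x0,y0,x1,y1)"""
    x0,y0,x1,y1=r0; m=np.zeros(((y1-y0)*s,(x1-x0)*s),np.uint8)
    for P in parts:
        q=np.array([proj(p,K,E) for p in P]); q=((q+.5-[x0,y0])*s-.5)
        cv2.fillConvexPoly(m,cv2.convexHull(np.round(q*16).astype(np.int32)),255,shift=4)
    return cv2.GaussianBlur(cv2.resize(m,(x1-x0,y1-y0),interpolation=cv2.INTER_AREA).astype(np.float32)/255,(0,0),.8)
def keyparts(x,y,yaw,zs=46,w=32,h=42): # zs: shoulder underside
    return [box(x,y,yaw,10,w,zs+3,zs+3+h),box(x,y,yaw,20,28,zs,zs+3)]
E
python3 - <<'E'
from h import *
# closer picture: camera right over the key
y=100.6; C=camtool(); T=R.from_euler("xyz",[180,0,y],degrees=True).as_matrix()
t=T@C[:3,3]; zf=T@C[:3,2]; tcp=np.array([0,0,225.]); c=tcp+t
hit=c+zf*((70-c[2])/zf[2]); tcp[:2]=np.array([507,-196])-hit[:2]
ctrl.move_pose(tcp,[180,0,y])
f,K,E=snap("wrist"); np.savez("w2.npz",f=f,K=K,E=E)
g=f.max(2).astype(np.float32); p=proj([507,-196,70],K,E).astype(int); r=(p[0]-35,p[1]-32,p[0]+35,p[1]+38)
crop=g[r[1]:r[3],r[0]:r[2]]; D=np.clip((170-crop)/(170-35),0,1)
best=None
for y0 in (5,15):
  for dx in (-4,4):
    o=minimize(lambda v:((render(keyparts(*v),K,E,0,r)-D)**2).mean(),[507+dx,-196,y0],method="Nelder-Mead",options=dict(initial_simplex=[[507+dx,-196,y0],[512+dx,-196,y0],[507+dx,-190,y0],[507+dx,-196,y0+8]]))
    print(np.round(o.x,2),o.fun)
    if best is None or o.fun<best.fun: best=o
for nm,w,h in(("s",23,34),("l",41,50)):
    o=minimize(lambda v:((render(keyparts(*v,46,w,h),K,E,0,r)-D)**2).mean(),best.x,method="Nelder-Mead"); print(nm,o.fun)
m=render(keyparts(*best.x),K,E,0,r)
im=np.hstack([f[r[1]:r[3],r[0]:r[2],::-1],cv2.cvtColor((D*255).astype(np.uint8),cv2.COLOR_GRAY2BGR),cv2.cvtColor((m*255).astype(np.uint8),cv2.COLOR_GRAY2BGR)])
cv2.imwrite("pics/w2.png",cv2.resize(im,None,fx=3.8,fy=3.8,interpolation=cv2.INTER_CUBIC))
print(tcp,readout.observe()["t"])
E
```

```text
[ 507.17 -197.14   15.11] 0.025353524833917618
[ 507.23 -197.48   14.88] 0.02542193979024887
[ 507.16 -197.04   15.76] 0.025302138179540634
[ 507.23 -197.1    15.26] 0.02538187988102436
s 0.01895192451775074
l 0.057413384318351746
[ 508.81676437 -202.32340076  225.        ] 3.55
```

View pics/w2.png

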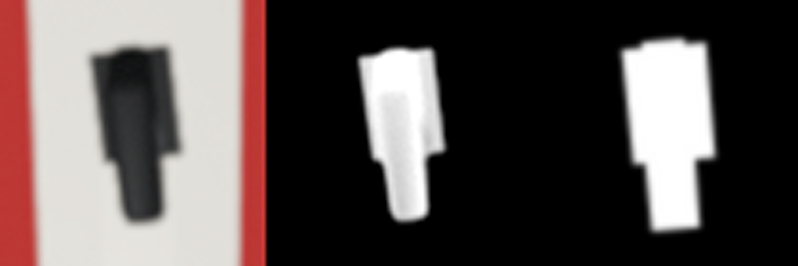

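The crop shows one black key, a rounded head over a 20x28 plate; my dark threshold trimmed about 2 px all round, and its size still agrees with the medium key. I refit with a better threshold, grasp it, lift it and look at it in the hand.

```bash
python3 - <<'E'
from h import *
d=np.load("w2.npz"); f,K,E=d["f"],d["K"],d["E"]
g=f.max(2).astype(np.float32); p=proj([507,-196,70],K,E).astype(int); r=(p[0]-24,p[1]-28,p[0]+24,p[1]+34)
crop=g[r[1]:r[3],r[0]:r[2]]; w=np.percentile(crop,80); D=np.clip((w-15-crop)/(w-15-80),0,1)
fit=lambda sh,hd:minimize(lambda v:((render([box(*v,10,hd[0],49,49+hd[1]),box(*v,*sh,46,49)],K,E,0,r)-D)**2).mean(),[507,-196,13],method="Nelder-Mead",options=dict(initial_simplex=[[507,-196,13],[512,-196,13],[507,-190,13],[507,-196,20]]))
o=fit((20,28),(32,42)); print(w,np.round(o.x,2),o.fun, fit((20,28),(23,34)).fun)
x,y,a=o.x
for c,px in (("top",(144.6,178.6)),("scene",(363.5,171.5))): print(c,ray(px,94,*cam(c)))
assert abs(x-507)<5 and abs(y+196)<6 and 2<a<20
ctrl.command_gripper(40)
ctrl.move_pose([x,y,200],[180,0,a+90])
ctrl.move_l([x,y,130],v=80); ctrl.command_gripper(0)
s=readout.observe(); print(s["opening"],s["grasp_force"],s["force"],s["t"])
if s["opening"]>5:
    ctrl.move_l([x,y,235],v=120)
    f,K,E=snap("wrist"); np.savez("w3.npz",f=f,K=K,E=E)
    cv2.imwrite("pics/w3.png",cv2.resize(f[:,:,::-1],(800,600))); s=readout.observe();print(s["opening"],s["grasp_force"],s["t"])
E
```

```text
226.0 [ 507.06 -197.24   17.  ] 0.01837160810828209 0.022516828030347824
top [568.52880358 238.30956535  94.        ]
scene [572.25485904 236.78347967  94.        ]
10.12480827780731 30.000343322753906 [-1.9321864   0.63614339  2.74596017] 6.2917
9.553270632672172 29.99994456768036 7.3667
```

View pics/w3.png

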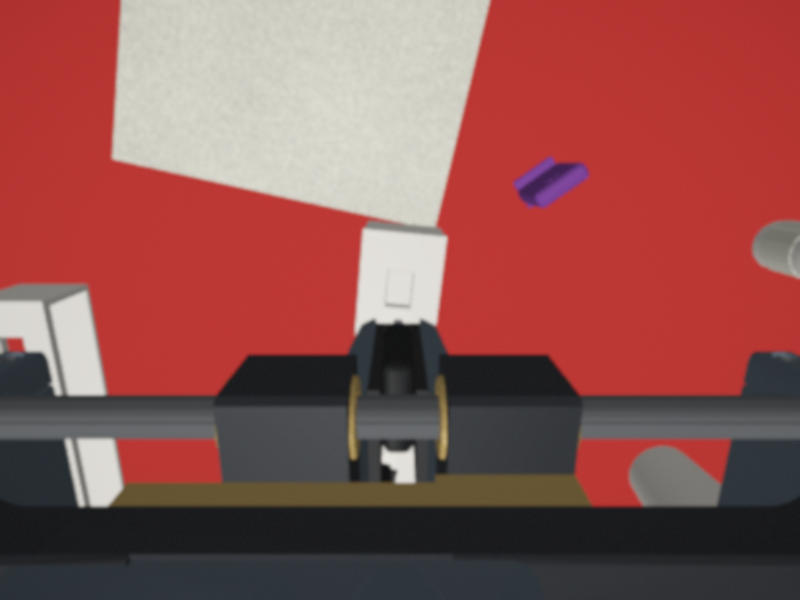

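The key is held (opening 9.6 mm, 30 N), with its shoulder plate edge between the fingertips at (400,322), centred. The two table cameras agree on the lock at about (570,237,94). Now I look at it from a matching relative view.

```bash
python3 - <<'E'
from h import *
ya=104.; T=R.from_euler("z",ya,degrees=True).as_matrix()
off=R.from_euler("z",ya-100.6,degrees=True).as_matrix()@np.array([1.75,-5.1,0])-T@[16,0,0]
tcp=np.array([570.5,237.5,0])+off; tcp[2]=272
ctrl.move_pose(tcp,[180,0,ya]); ctrl.pause(.1)
f,K,E=snap("wrist"); np.savez("w4.npz",f=f,K=K,E=E)
s=readout.observe(); print(s["tool_pos"],s["grasp_force"],s["t"],proj([570.5,237.5,94],K,E))
cv2.imwrite("pics/w4.png",cv2.resize(f[:,:,::-1],(800,600)))
d=np.load("w3.npz")["f"]
a=cv2.resize(d[185:265,215:295,::-1],(400,400),interpolation=cv2.INTER_CUBIC);b=cv2.resize(f[140:220,215:295,::-1],(400,400),interpolation=cv2.INTER_CUBIC)
cv2.imwrite("pics/w4c.png",np.hstack([a,b]))
E
```

```text
[576.61577368 216.06181206 271.90707141] 29.999982118606567 9.075 [254.16776668 163.6324736 ]
```

View pics/w4.png

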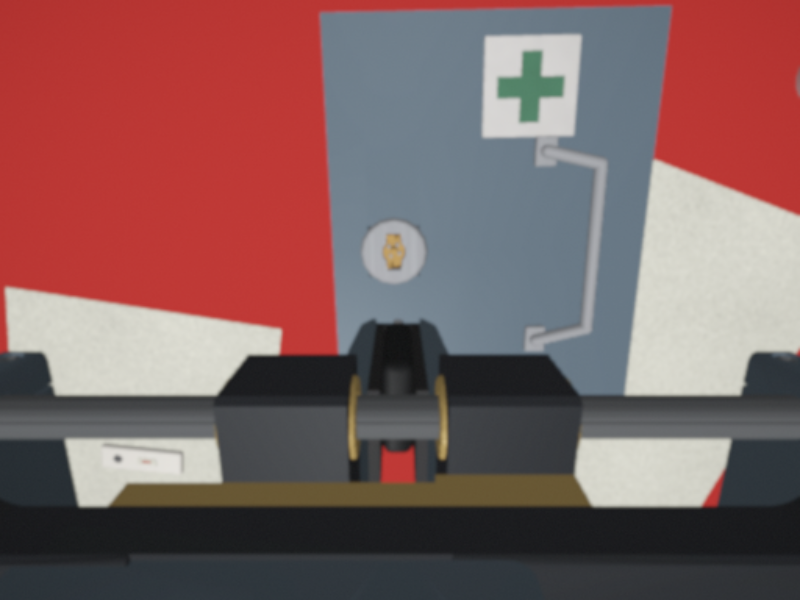

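View pics/w4c.png

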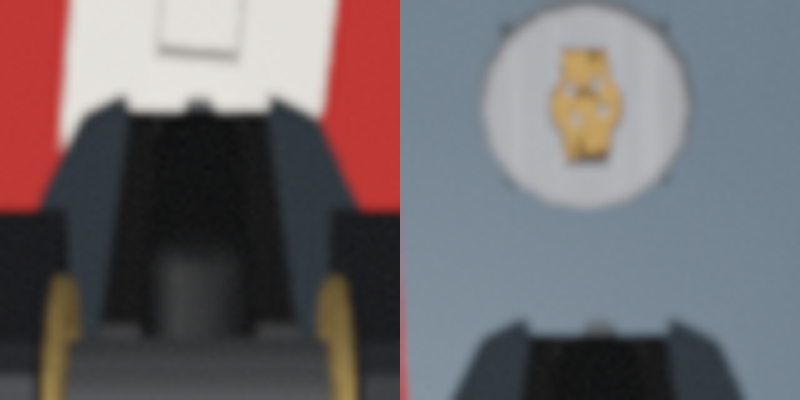

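w4 shows the lock ring centred at about (393,251) with the golden keyway, and the cylinder visibly askew. The box front edge runs from (320,12) to (337,352). In the crop, a lug of the held key peeks out between the fingertips at (598,325). I compute the centre, the box yaw and the in-hand offset.

```bash
python3 - <<'E'
from h import *
d=np.load("w4.npz"); f,K,E=d["f"],d["K"],d["E"]
# ring
r=(215,120,295,204); c=f[r[1]:r[3],r[0]:r[2]].astype(int)
m=((c[...,0]-c[...,2])>-14).astype(np.uint8)  # not blue-grey
n,l,st,ce=cv2.connectedComponentsWithStats(m); i=l[161-120,252-215]; i=i if i else 1+np.argmax(st[1:,4]); mm=(l==i).astype(np.uint8)
cn=max(cv2.findContours(mm,0,cv2.CHAIN_APPROX_NONE)[0],key=cv2.contourArea)
W=np.array([ray(q+np.array(r[:2]),94,K,E)[:2] for q in cn[:,0]])
(cx,cy),rad=cv2.minEnclosingCircle(W.astype(np.float32)); A=np.c_[2*W,np.ones(len(W))]; s=np.linalg.lstsq(A,(W**2).sum(1),rcond=None)[0]
print("ring",st[i],cx,cy,rad,"lsq",s[:2],np.sqrt(s[2]+s[:2]@s[:2]))
# gold keyway notch (rim) centroid
g=((c[...,0]-c[...,2])>40).astype(np.uint8)&mm; M=cv2.moments(g,True); print("gold",ray((M["m10"]/M["m00"]+r[0],M["m01"]/M["m00"]+r[1]),94,K,E))
# lid front edge
pts=[]
for y in range(15,215,4):
    row=f[y].astype(int); red=(row[:,0]-row[:,2]); x=next((x for x in range(180,240) if red[x]<30),None)
    a,b=red[x-1],red[x]
    pts.append(ray((x-1+(a-30)/(a-b),y),90,K,E)[:2])
v=cv2.fitLine(np.array(pts,np.float32),cv2.DIST_HUBER,0,.01,.01).ravel(); v[:2]*=np.sign(v[1])
n_=np.array([v[1],-v[0]]); print("box yaw",np.degrees(np.arctan2(-v[0],v[1])),"lock to edge (36)",(s[:2]-v[2:])@n_)
# held key features
T=np.eye(4); T[:3,:3]=R.from_euler("xyz",[180,0,104],degrees=True).as_matrix(); T[:3,3]=[576.616,216.062,271.907]
for nm,p in(("plate front low",[14,0,84]),("lug low",[9,0,103.5]),("lug top",[9,0,99.5]),("tip front",[5.5,0,104]),("head top front",[16,0,39]),("head top back",[-16,0,39])):
    print(nm,proj((T@np.r_[p,1])[:3],K,E))
for name in("w3","w4"):
    g=np.load(name+".npz")["f"].max(2); print(name,"rows",g[198:216,253:256].mean(1).round().tolist(),"col",g[205,245:265].tolist(),g[204,245:265].tolist())
E
```

```text
ring [  16   20   42   42 1382] 567.4791870117188 239.44264221191406 19.399988174438477 lsq [567.59200768 239.60293192] 18.6814292077006
gold [567.48654007 239.84133762  94.        ]
box yaw 14.917069 lock to edge (36) 35.61883787139665
plate front low [255.28280832 206.01604447]
lug low [255.20475805 203.64232271]
lug top [255.21993453 205.54599187]
tip front [255.20441874 208.25262475]
head top front [255.54871186 233.19455923]
head top back [255.54832964 292.5419961 ]
w3 rows [225.0, 228.0, 228.0, 228.0, 226.0, 215.0, 185.0, 136.0, 89.0, 51.0, 24.0, 19.0, 20.0, 20.0, 20.0, 20.0, 21.0, 21.0] col [223, 223, 224, 223, 223, 220, 205, 171, 140, 132, 135, 150, 182, 209, 221, 223, 222, 221, 220, 220] [229, 229, 229, 229, 229, 227, 219, 203, 188, 183, 185, 193, 210, 223, 227, 228, 228, 227, 227, 226]
w4 rows [149.0, 150.0, 150.0, 150.0, 149.0, 142.0, 127.0, 107.0, 84.0, 51.0, 26.0, 20.0, 21.0, 21.0, 22.0, 20.0, 20.0, 20.0] col [147, 146, 147, 146, 146, 143, 134, 118, 108, 107, 107, 110, 119, 134, 143, 144, 145, 144, 143, 143] [152, 152, 152, 151, 152, 151, 145, 135, 128, 126, 126, 130, 138, 145, 149, 150, 149, 149, 149, 149]
```

The lock measures (567.5,239.6) and the front edge is 35.6 mm from it (36 expected), which is consistent. The held lug appears about 1 px off nominal in both axes. That gives a TCP target of about (568.1,240.5). I hover with the tip 8 mm above the face and check the relative position.

```bash
python3 - <<'E'
from h import *
ya=104.9; x,y=568.1,240.5
ctrl.move_pose([x,y,230],[180,0,ya]); ctrl.move_l([x,y,206],v=80); ctrl.pause(.1)
f,K,E=snap("wrist"); np.savez("w5.npz",f=f,K=K,E=E)
s=readout.observe(); print(s["tool_pos"],s["eef_rot"],s["force"],s["grasp_force"],s["t"])
pc=proj([x,y,94],K,E); print("pred lock centre",pc,"ring front",proj([x+19*np.cos(np.radians(ya)),y+19*np.sin(np.radians(ya)),94],K,E))
c=f[165:235,205:305].astype(int)
m=((c[...,0]-c[...,2])>-14)&(c.max(2)>90)
for r in range(0,60,2):
    q=np.flatnonzero(m[r]); 
    if len(q): print(165+r,205+q[0],205+q[-1],len(q),(q[0]+q[-1])/2+205)
print(f.max(2)[190:215,250:260].mean(1).round().tolist())
cv2.imwrite("pics/w5.png",cv2.resize(f[165:235,205:305,::-1],(800,560),interpolation=cv2.INTER_CUBIC))
E
```

```text
[568.34435392 240.52601171 206.39713796] [ 1.79966988e+02 -3.01997545e-03  1.04896226e+02] [ 0.10143109 -0.05084368 -0.19192098] 30.00007152557373 9.9917
pred lock centre [254.75657374 211.65442681] ring front [254.76731099 186.10925355]
187 248 260 13 254.0
189 242 266 25 254.0
191 205 268 31 236.5
193 205 273 40 239.0
195 205 274 42 239.5
197 205 275 44 240.0
199 205 276 47 240.5
201 205 278 50 241.5
203 205 278 51 241.5
205 205 279 52 242.0
207 205 279 28 242.0
209 205 279 6 242.0
211 205 229 4 217.0
213 205 206 2 205.5
215 205 206 2 205.5
217 205 206 2 205.5
219 205 206 2 205.5
221 205 206 2 205.5
223 205 206 2 205.5
[175.0, 182.0, 184.0, 184.0, 184.0, 184.0, 184.0, 180.0, 178.0, 179.0, 183.0, 188.0, 188.0, 181.0, 162.0, 135.0, 103.0, 64.0, 30.0, 21.0, 21.0, 21.0, 22.0, 22.0, 22.0]
```

View pics/w5.png

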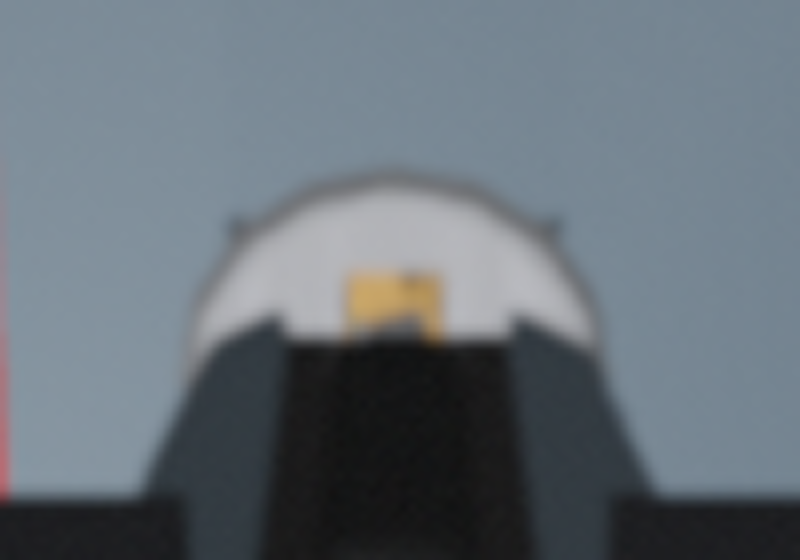

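The close-up shows the lug at (397,325) right in front of the gold notch, which spans 346–441 with its centre at 393. Lateral error is about 0.2 mm, and I nudge about 0.3 mm forward. Now I descend with a force stop.

```bash
python3 - <<'E'
from h import *
x,y=568.0,240.78
ctrl.move_l([x,y,203],v=30); s=readout.observe(); print(s["tool_pos"],s["force"],s["t"])
h=ctrl.move_l([x,y,189],v=12,until_force=5); s=readout.observe(); print(h,s["tool_pos"],s["force"],s["wrist_torque"],s["opening"],s["t"])
E
```

```text
[567.92639064 240.79224462 202.91973936] [ 0.12460367  0.09264113 -0.82388401] 10.2417
True [568.1769459  240.52715914 192.66908881] [ 1.52270324 -1.59045516  3.58591212] [-0.20992849 -0.30122568 -0.01020947] 10.126564608552274 11.0667
```

Stopped with the tip 5.3 mm deep, so the lugs are hung up on the cylinder as described. Now I twist to and fro under a light press.

```bash
cat > tw.py <<'E'
from h import *
x,y=568.0,240.75; zc=192.3
for d in (4,8,11,13,15,12,9,6,10,14,16,13,10,5,0,-6,0,6,11,15):
    ctrl.move_l([x,y,zc],[180,0,104.9+d],v=20)
    s=readout.observe(); F=s["force"]; z=s["tool_pos"][2]
    print(d,np.round(s["tool_pos"],2),np.round(s["eef_rot"][2],1),np.round(F,1),np.round(s["wrist_torque"][2],2),round(s["t"],2))
    if z<191: break
    zc=np.clip(zc+(-.4 if F[2]<4 else .3 if F[2]>8 else 0),z-1.5,z+.5)
E
python3 tw.py
```

```text
4 [568.45 240.7  192.61] 108.8 [ 2.  -2.8  4.7] -0.07 11.32
8 [567.82 240.6  192.09] 112.7 [ 1.9 -2.3  0.9] -0.01 11.57
11 [567.72 240.62 191.58] 115.7 [ 1.8 -4.1  0.3] -0.01 11.82
13 [567.86 240.65 191.37] 117.8 [ 1.3 -3.2 -0.9] -0.03 12.07
15 [567.97 240.73 191.07] 119.8 [ 2.5 -3.7  0.3] -0.02 12.32
12 [567.96 240.73 190.72] 116.9 [ 1.6 -3.4  2. ] -0.02 12.57
```

It dropped past the hang-up at a twist of 8 to 15°. Now I push past the pins while wiggling, returning towards straight.

```bash
cat > pu.py <<'E'
from h import *
x,y=568.0,240.5; z=190.7
for k,d in enumerate((9,5,8,3,6,1,4,-1,3,-2,2,-2,2)):
    z=max(z-.7,186)
    ctrl.move_l([x,y,z],[180,0,104.9+d],v=20)
    s=readout.observe(); F=s["force"]
    print(d,np.round(s["tool_pos"],2),np.round(s["eef_rot"][2],1),np.round(F,1),np.round(s["wrist_torque"],2),round(s["opening"],2),round(s["t"],2))
    if F[2]>22: break
E
python3 pu.py
```

```text
9 [568.07 240.61 190.16] 114.0 [ 1.7 -2.3  4.7] [-0.55 -0.28  0.01] 10.42 12.82
5 [568.11 240.63 189.54] 110.0 [ 0.5 -2.8  4.8] [-0.57 -0.22  0.01] 9.63 13.07
8 [568.24 240.62 188.94] 113.0 [ 0.5 -2.4  4.7] [-0.59 -0.29  0.  ] 9.79 13.32
3 [568.34 240.71 188.44] 108.0 [ 0.2 -2.9  7.3] [-0.61 -0.16 -0.01] 9.86 13.57
6 [568.45 240.73 187.76] 111.0 [ 0.6 -2.7  6.8] [-0.57 -0.42  0.03] 9.72 13.82
1 [568.53 240.76 187.18] 106.0 [ 0.6 -2.5  8.4] [-0.52 -0.35 -0.04] 9.83 14.07
4 [568.57 240.82 187.01] 109.0 [-1.3 -2.9 13.9] [-0.64  0.16 -0.04] 9.89 14.32
-1 [568.61 240.79 187.  ] 104.0 [-0.3 -3.7 12.8] [-0.68  0.01 -0.  ] 9.87 14.57
3 [568.55 240.82 187.  ] 108.0 [-1.5 -2.8 13.7] [-0.59  0.14 -0.02] 9.76 14.82
-2 [568.62 240.78 186.98] 103.0 [-0.3 -2.9 12.5] [-0.69 -0.03 -0.02] 9.76 15.07
2 [568.55 240.82 187.  ] 107.0 [-0.5 -2.7 12.3] [-0.64  0.08  0.03] 9.79 15.32
-2 [568.6  240.79 186.99] 103.0 [-0.5 -3.5 13.1] [-0.64  0.05 -0.03] 9.72 15.57
2 [568.56 240.79 186.98] 107.0 [-1.5 -3.6 12.8] [-0.62  0.14 -0.04] 9.96 15.82
```

Seated at TCP z 186.99, which is exactly 11 mm deep. Now I turn clockwise about the axis the arm settled on, watching the torque for the stop.

```bash
cat > tu.py <<'E'
from h import *
x,y,z=568.55,240.75,186.2
ctrl.move_l([x,y,z],[180,0,104.9],v=20)
d=0
while d<98:
    d=min(d+(8 if d<80 else 2),98)
    ctrl.move_l([x,y,z],[180,0,104.9-d],v=30)
    s=readout.observe(); t=s["wrist_torque"][2]
    print(d,np.round(s["tool_pos"],2),np.round(s["eef_rot"][2],1),np.round(s["force"],1),np.round(s["wrist_torque"],2),round(s["grasp_force"],1),round(s["t"],2))
    if abs(t)>.35: break
E
python3 tu.py
```

```text
8 [568.85 240.83 186.97] 97.0 [-0.5 -5.  12.9] [-0.96  0.2  -0.  ] 30.0 16.36
16 [568.98 240.8  187.02] 89.0 [-0.7 -5.1 12. ] [-1.14  0.11 -0.02] 30.0 16.65
24 [569.01 240.77 187.01] 81.0 [-0.6 -6.  12. ] [-1.3  -0.03  0.03] 30.0 16.94
32 [569.07 240.68 186.99] 73.0 [-0.5 -5.6 11.3] [-1.37 -0.07  0.02] 30.0 17.23
40 [569.13 240.63 186.98] 65.0 [-0.8 -7.1 10.8] [-1.55 -0.2   0.02] 30.0 17.52
48 [569.19 240.58 187.01] 57.0 [ 0.3 -8.7 11.7] [-1.7  -0.32  0.01] 30.0 17.82
56 [569.21 240.46 186.98] 49.0 [ 1.9 -9.2 11. ] [-1.89 -0.47  0.01] 30.0 18.11
64 [569.26 240.37 187.  ] 41.0 [  1.8 -10.4  11.2] [-2.14 -0.49  0.06] 30.0 18.4
72 [569.3  240.27 186.99] 33.0 [  1.9 -10.9  11.8] [-2.41 -0.62  0.08] 30.0 18.69
80 [569.34 240.19 187.01] 25.0 [  2.  -13.6  11.8] [-2.58 -0.64  0.06] 30.0 18.98
82 [569.29 240.19 187.01] 23.0 [  2.7 -12.3  11.3] [-2.59 -0.62  0.16] 30.0 19.23
84 [569.3  240.14 186.98] 21.0 [  2.5 -11.8  12.1] [-2.67 -0.61  0.16] 30.0 19.48
86 [569.31 240.12 186.98] 19.0 [  2.8 -12.3  12. ] [-2.71 -0.65  0.11] 30.0 19.73
88 [569.33 240.08 186.99] 17.0 [  2.9 -13.5  11.3] [-2.75 -0.61  0.12] 30.0 19.98
90 [569.3  240.07 186.99] 15.0 [  2.  -12.3  11.9] [-2.83 -0.63  0.18] 30.0 20.23
92 [569.29 240.05 186.98] 13.0 [  2.5 -13.2  12.4] [-2.91 -0.66  0.13] 30.0 20.48
94 [569.29 240.04 186.97] 11.0 [  2.5 -13.1  12.2] [-2.87 -0.56  0.15] 30.0 20.73
96 [569.28 240.05 186.97] 9.0 [  2.6 -12.9  11.8] [-2.88 -0.59  0.27] 30.0 20.98
98 [569.17 240.03 186.95] 7.0 [  1.1 -12.8  13.6] [-2.87 -0.34  0.28] 30.0 21.23
```

The torque rises to 0.28 N m at about 96–98°, which is the stop (86° + 6° play + slack). I relieve the side load of about 13 N, keep pressing and turning, and look once more.

```bash
python3 - <<'E'
from h import *
for yy in (240.45,240.15):
    ctrl.move_l([568.95,yy,186.2],[180,0,6.9],v=10); ctrl.pause(.2)
    s=readout.observe(); print(np.round(s["tool_pos"],2),np.round(s["eef_rot"],2),np.round(s["force"],1),np.round(s["wrist_torque"],2),s["grasp_force"],s["opening"],s["t"])
f,K,E=snap("wrist"); g=imaging.grab_frame("scene")
a=cv2.resize(f[150:270,180:330,::-1],(500,400),interpolation=cv2.INTER_CUBIC)
p=proj([568,240,120],*cam("scene")).astype(int); b=cv2.resize(g[max(p[1]-50,0):p[1]+50,p[0]-37:p[0]+38,::-1],(300,400),interpolation=cv2.INTER_CUBIC)
cv2.imwrite("pics/w6.png",np.hstack([a,b]))
E
```

```text
[569.3  239.95 186.95] [ 1.7994e+02 -2.0000e-02  7.0500e+00] [ -1.2 -10.2  13.3] [-2.36  0.17  0.26] 30.01030147075653 10.065643975896146 21.6833
[569.29 239.86 186.96] [ 1.7996e+02 -3.0000e-02  7.0400e+00] [-1.3 -9.1 13.5] [-1.84  0.18  0.21] 30.007327795028687 9.841323362303669 22.1333
```

View pics/w6.png

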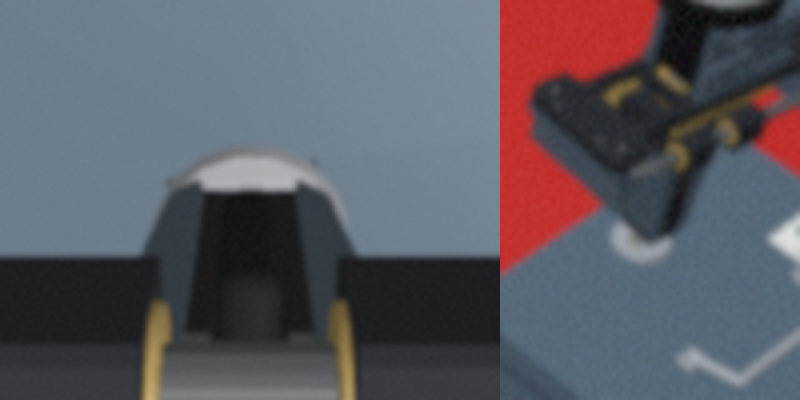

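The view shows the key still square between the pads (250,260), with its shoulder down at the ring (250,170) and the hand turned a quarter. Everything is settled, so I hand in.

```bash
python3 -c "
from plant import order,readout
print(order.finish_job()); print(readout.observe()['t'])"
```

```text
the job is handed in; nothing more can be done
None
the job is handed in; nothing more can be done
```

I handed the job in at about 22 s of the 48 s, with the middle-sized key fully home (11 mm deep), turned clockwise to the stop and still gripped at 30 N; no verdict came back, and I inferred depth and turn from tool position and torque.

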